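# Put the dresser-top things back in their own places

### The arm

A 7-joint arm with a two-finger parallel gripper is mounted at the origin on the work surface. World frame = base frame: x ahead of the robot, y to its left, z up, the work surface at z = 0. Lengths are in m, angles in rad, forces in N, time in s.
With the tool pointing down it reaches from about 0.425 to 0.875 m from the base axis. Payload 4.7 kg.
Tool frame: the origin (TCP) lies at the very end of the fingers, on their centre line; the grasp point (between the pads) lies 19 mm behind it; z points along the fingers, x is the direction in which the jaws open and shut, and the axes are right-handed (so a half turn about z gives the same grasp; the last joint's range is limited). The gripper opens to 87 mm and grips with 3 to 60 N. Pads are 19 mm wide; open, the fingers measure 117 mm over their backs; the gripper's body (75 mm by 190 mm) begins 51 mm behind the grasp point.
Start: joints at [1.298, 0.321, -0.07, 1.45, 0.023, 1.371, -0.057], TCP at [0.184, -0.623, 0.223] pointing down, gripper open.
Joint ranges: [-2.86, 2.86], [-0.3, 2.09], [-1.38, 1.24], [0.06, 2.45], [-1.56, 4.7], [0.09, 2.05], [-2.69, 2.69]. Speed limits (rad/s): [2.57, 2.57, 3.14, 3.14, 3.14, 3.14, 3.14].

### API

Orientations are given as a unit quaternion [x, y, z, w].
In Python, from station import sense, snapshot, close_job gives the robot as it stands. The module is installed in compiled form; this text tells all that it offers.
- The arm moves only by the tool drive_tool, never from a script. Its argument "plan" is a list of rows, each an object of numbers: "dx", "dy", "dz": the shift along the tool's x, y, z each as a share of 250 mm, from -1 to 1; "rx", "ry", "rz": the turn, a rotation vector about the tool's x, y, z each as a share of 30 degrees, from -1 to 1; "claw": the opening, from -1 (shut) to 1 (fully open). A call has 1 to 12 rows; each row is the pose to reach, as a shift and turn from the pose measured when the call began, along the tool's axes at that moment; what a row does not reach only later rows make up. A row lasts 1/10 s, in which the tool goes at most 50 mm and 8.59 degrees, less where a joint would pass 70% of its speed; a pose out of reach is approached as far as the arm can. A call with a number of a shift or a turn outside -1 to 1 is refused whole. A call with a gripper value outside its range is refused whole. The fingers move at their own pace and stop on an object; the grip force is fixed at half the most. Time passes only in rows, so rows that repeat a pose let the fingers close. It gives the time, the measured TCP pose, the force and the opening at its end, in the units of the state.
- sense(): the state, without advancing time (a new reading comes with each control period).
- snapshot(name): name is "side" or "top"; returns a dict with "pixels" (420x560x3 uint8, red, green, blue), "fx", "fy", "cx", "cy" (pixels), "distortion" ([k1, k2, p1, p2, k3] as OpenCV has them; the pictures are not rectified), "xyz" and "orientation" of the camera in the world. Camera axes: x right, y down, z forward; pixel columns grow to the right and rows downward; lengths in m; the calibration is good to about 2 mm. A picture is of the moment at which its call begins. There is no depth.
- close_job(): hands the job in, once; it reports no verdict.
The state is a dict: "time_s": time; "joint_positions": joint angles; "joint_vel": joint speeds; "joint_efforts": joint torques, N m; "tool_pos": TCP position; "tcp_rot": TCP orientation; "ft_force": force on the tool from outside, world axes, zero at the start; "moment": the same for the moment, N m; "gripper_width": opening from 0.0 (shut) to 1.0 (fully open).
Only numpy, scipy, OpenCV 4.12 (cv2) and the standard library are available. Lean on these libraries where they do the work, as an engineer would, in place of code of your own. Each camera call takes 0.05 s, during which the arm holds its last target. There are 200 camera calls.

### The job

The compact, the watch and the terracotta dish stand on each other's mats. First park one of them in the empty blue tray, then bring each to its own mat, centred and upright: the compact on the round white marble mat, the watch on the square grey mat, the dish on the round cork mat. Only when all three are home, lay the hairbrush, bristles up as it is now, lengthways (either way round) and flat in the middle of the tray; set things down rather than dropping them, and leave the earring stand and the perfume bottle alone.

Things in the scene. Friction and masses are not known exactly. Their poses are not given: they have to be found in the camera images.
- compact: closed chrome compact mirror, a round disc 58 mm across and 18 mm thick, lying flat; origin at the centre of its underside, z up. At the start it lies on the square grey mat
- watch: steel watch with a white dial, buckled round a firm black holder block 46 mm (x) by 74 mm (y) by 36 mm high; with the steel bracelet, which crosses the middle of both long sides as a 20 mm wide band, it is 52 mm wide in x; the watch case on top is 36 mm across and reaches 42 mm high. Origin at the centre of its underside, z up. Take it across x, on the bracelet. At the start it stands on the round cork mat, at any yaw
- dish: small open terracotta dish, round, 60 mm across the rim, 56 mm at the foot, 30 mm high, wall 4 mm; origin at the centre of its underside, z up. At the start it stands on the round marble mat
- hairbrush: pale wooden hairbrush lying bristles up, flat underneath, about 180 mm long; origin on the underside at the neck, near the centre of mass; x points to the head (head from x = +9 to +83 mm, 52 mm wide in y, 14 mm thick, joined to the handle by a 22 mm wide neck, bristle tips 27 mm high), the handle runs from x = 0 to -96 mm, 22 mm wide in y, 18 mm thick. Take it across y on the handle, 12 mm behind the origin (x = -12 mm)
- marble_mat: fixed round white marble mat, 90 mm across, 4 mm thick: the compact's own place; origin at the centre of its underside, so its top is at z = 4 mm
- felt_mat: fixed square grey mat, 100 by 100 mm, 4 mm thick: the watch's own place; origin at the centre of its underside, so its top is at z = 4 mm
- cork_mat: fixed round brown cork mat, 90 mm across, 4 mm thick: the dish's own place; origin at the centre of its underside, so its top is at z = 4 mm
- tray: fixed blue enamel tray with a white rim, empty at the start, 250 mm long (x) by 140 mm wide (y) outside; floor 4 mm thick, walls 4 mm thick, rim 12 mm high; origin at the centre of its underside, x along its length
- earring_stand: bystander: clear acrylic earring stand with slots, base 60 by 100 mm, 75 mm high, loose; origin at the centre of its underside. Not to be disturbed
- perfume: bystander: amber glass perfume bottle with a black cap, 45 by 50 mm, 79 mm high, loose; origin at the centre of its underside. Not to be disturbed
There are look-alikes about, which are no part of the job. Leave any pink look-alike of the marble_mat alone.

How it is judged:
On the way, in this order (a step that is already met when the one before it is completed fails the run):
1. the compact, the watch or the dish stands released in the tray, while the hairbrush is still out of it (((y of compact in the frame of tray between -0.045 and 0.045 m and x of compact in the frame of tray between -0.1 and 0.1 m and z of compact in the frame of tray below 0.009 m and angle between compact's own z axis and vertical below 0.1 rad and linear speed of compact below 0.02 m/s and contact force between the fingers and compact below 0.05 N) or (y of watch in the frame of tray between -0.045 and 0.045 m and x of watch in the frame of tray between -0.1 and 0.1 m and z of watch in the frame of tray below 0.009 m and angle between watch's own z axis and vertical below 0.1 rad and linear speed of watch below 0.02 m/s and contact force between the fingers and watch below 0.05 N) or (y of dish in the frame of tray between -0.045 and 0.045 m and x of dish in the frame of tray between -0.1 and 0.1 m and z of dish in the frame of tray below 0.009 m and angle between dish's own z axis and vertical below 0.1 rad and linear speed of dish below 0.02 m/s and contact force between the fingers and dish below 0.05 N)) and horizontal distance between hairbrush and tray above 0.15 m), for 0.2 s.
2. compact, watch and dish each stand released on their own mats, while the hairbrush is still out of the tray (horizontal distance between compact and marble_mat below 0.015 m and z of compact in the frame of marble_mat below 0.008 m and angle between each of compact, watch, dish's own z axis and vertical below 0.1 rad and linear speed of each of compact, watch, dish below 0.02 m/s and contact force between the fingers and compact below 0.05 N and horizontal distance between watch and felt_mat below 0.015 m and z of watch in the frame of felt_mat below 0.008 m and contact force between the fingers and watch below 0.05 N and horizontal distance between dish and cork_mat below 0.015 m and z of dish in the frame of cork_mat below 0.008 m and contact force between the fingers and dish below 0.05 N and horizontal distance between hairbrush and tray above 0.15 m), for 0.2 s.
At the end, for the whole second after the job is handed in: Compact on marble mat, watch on grey mat, dish on cork mat, each within 15 mm of the mat's centre, upright; hairbrush flat on the tray floor, bristles up, origin within 30 mm (along) and 35 mm (across) of the tray's centre, within 0.35 rad of its length; all released, at rest (horizontal distance between compact and marble_mat below 0.015 m and z of compact in the frame of marble_mat below 0.008 m and angle between each of compact, watch, dish's own z axis and vertical below 0.1 rad and linear speed of each of compact, watch, dish, hairbrush below 0.02 m/s and contact force between the fingers and compact below 0.05 N and horizontal distance between watch and felt_mat below 0.015 m and z of watch in the frame of felt_mat below 0.008 m and contact force between the fingers and watch below 0.05 N and horizontal distance between dish and cork_mat below 0.015 m and z of dish in the frame of cork_mat below 0.008 m and contact force between the fingers and dish below 0.05 N and y of hairbrush in the frame of tray between -0.035 and 0.035 m and x of hairbrush in the frame of tray between -0.03 and 0.03 m and z of hairbrush in the frame of tray below 0.008 m and angle between hairbrush's own z axis and vertical below 0.06 rad and angle between the x axis of hairbrush and the x axis of tray, either way round below 0.35 rad and contact force between the fingers and hairbrush below 0.05 N); the robot touches nothing.
It fails at once if the compact, watch, dish or hairbrush is dropped (moves faster than 0.6 m/s with no finger on it) ((linear speed of compact above 0.6 m/s and contact force between the fingers and compact below 0.01 N) or (linear speed of watch above 0.6 m/s and contact force between the fingers and watch below 0.01 N) or (linear speed of dish above 0.6 m/s and contact force between the fingers and dish below 0.01 N) or (linear speed of hairbrush above 0.6 m/s and contact force between the fingers and hairbrush below 0.01 N)).
It fails at once if the earring stand is shifted by more than 15 mm or tipped over (distance of earring_stand from where it was at the start of the episode above 0.015 m or angle between earring_stand's own z axis and vertical above 0.3 rad).
It fails at once if the perfume bottle is shifted by more than 15 mm or tipped over (distance of perfume from where it was at the start of the episode above 0.015 m or angle between perfume's own z axis and vertical above 0.3 rad).
It also fails if it takes over 128 s, if anything falls off the work surface, if the arm or the gripper's body presses on something with over 40 N, if the wrist force passes 120 N, or if a joint passes its speed limit or range.

## Working session

There is one attempt and no reset: what is moved stays moved. The work goes in short steps, Python scripts to look and compute and a tool call to move; the robot and the scene stay as the last step left them, time stands still between calls to the robot, and variables do not carry over. Pictures are saved under pics/ and viewed, about 12 in all and at most 16, crops included, and the job is handed in when it is done.

Besides the shell and the picture viewer there is one more tool, called after "Request:" as name(argument=value, ...) on one line, values as JSON. drive_tool: Moves the arm, as the interface text tells. Shift numbers are shares of 250 mm and turn numbers shares of 30 degrees, none past 1 either way. Its arguments: {"type":"object","properties":{"plan":{"type":"array"}},"required":["plan"]}

```bash
mkdir -p pics
cat > h.py <<'E'
import numpy as np,cv2
from station import sense,snapshot
from scipy.spatial.transform import Rotation as R
def snap(n,f):
    s=snapshot(n); im=cv2.cvtColor(s.pop('pixels'),cv2.COLOR_RGB2BGR); cv2.imwrite('pics/%s.png'%f,im); return s,im
def cam(s):
    return np.array([[s['fx'],0,s['cx']],[0,s['fy'],s['cy']],[0,0,1]]),np.array(s['distortion'],float)
def w(s,uv,z):
    K,D=cam(s); p=cv2.undistortPoints(np.array(uv,float).reshape(-1,1,2),K,D).reshape(-1,2)
    d=R.from_quat(s['orientation']).apply(np.c_[p,np.ones(len(p))]); o=np.array(s['xyz'])
    return o+d*((z-o[2])/d[:,2])[:,None]
E
python3 - <<'E'
from h import *
for n in('top','side'):
    s,im=snap(n,n+'0');print(s)
print(sense())
E
```

```text
{'fx': 513.0778757790437, 'fy': 513.0778757790437, 'cx': 281.34593528139135, 'cy': 220.97304982144146, 'distortion': array([-0.06402028,  0.        ,  0.        ,  0.        ,  0.        ]), 'xyz': array([ 0.44865404, -0.01402249,  1.13980132]), 'orientation': array([-0.7023906 ,  0.71008584, -0.03368919,  0.03592454])}
{'fx': 494.15369874573594, 'fy': 494.15369874573594, 'cx': 276.95928570193564, 'cy': 207.1627831821199, 'distortion': array([-0.15645184,  0.        ,  0.        ,  0.        ,  0.        ]), 'xyz': array([0.15506248, 0.5924812 , 0.81467472]), 'orientation': array([-0.26269474,  0.8959027 , -0.34404543,  0.09991281])}
{'time_s': 0.1, 'joint_positions': array([ 1.2980991 ,  0.32176311, -0.07010128,  1.45156398,  0.02262471,
        1.37080224, -0.05688533]), 'joint_vel': array([-0.00117351, -0.00314081,  0.00113937, -0.00214798, -0.00013596,
       -0.00152504, -0.00056023]), 'joint_efforts': array([ 2.93243420e-04, -4.92570233e+01, -4.05948199e-01, -3.13399279e+01,
       -6.40338636e-02,  3.94484529e-02,  7.63712251e-05]), 'tool_pos': array([ 0.18368556, -0.62298202,  0.22155627]), 'tcp_rot': array([ 8.00918713e-01, -5.98772453e-01, -7.32904473e-04, -4.77535192e-04]), 'ft_force': array([-1.00445842,  0.24582716,  0.61491831]), 'moment': array([ 0.04459153,  0.04633591, -0.05149434]), 'gripper_width': 1.0003533043997248}
```

View pics/top0.png

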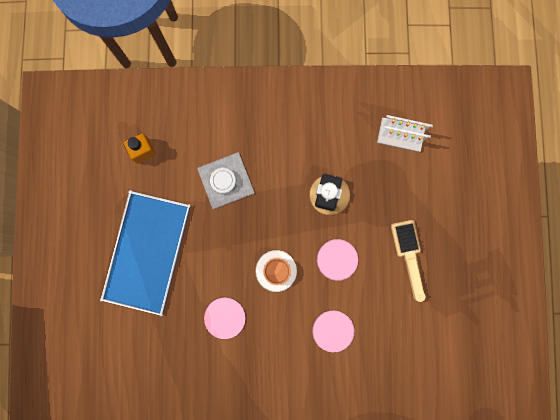

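View pics/side0.png

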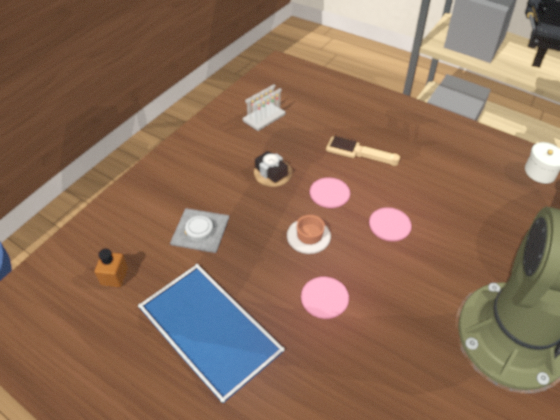

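Top view: perfume at (137,147), felt mat with the compact at (226,180), cork mat with the watch at (330,194), white marble mat with the dish at (276,271), brush head at (406,238) with its handle end at (420,298), tray centred near (146,253), and earring stand at (405,133). Marble candidates are white (276,271) and pink (338,259), (225,318), (333,331). Only the white one fits "white marble", and the dish stands on it.

```bash
cat > m.py <<'E'
from h import *
s,im=snap('top','m')
im=im.copy(); hsv=cv2.cvtColor(im,cv2.COLOR_BGR2HSV); H,S,V=[hsv[...,i].astype(int) for i in range(3)]
def blob(mask,c,r,hull=True):
    m=(mask&(np.hypot(np.arange(560)[None]-c[0],np.arange(420)[:,None]-c[1])<r)).astype(np.uint8)
    cs=cv2.findContours(m,cv2.RETR_EXTERNAL,cv2.CHAIN_APPROX_NONE)[0]
    return cv2.convexHull(max(cs,key=cv2.contourArea)).reshape(-1,2)
def circ(name,h,z):
    p=w(s,h,z)[:,:2]; (c,wh,a)=cv2.minAreaRect(p.astype(np.float32)*1000); (e,rr)=cv2.minEnclosingCircle(p.astype(np.float32)*1000)
    print(name,'rect c',np.round(c,1),'size',np.round(wh,1),'ang',round(a,1),'circ',np.round(e,1),round(2*rr,1)); return c
E
cat > m0.py <<'E'
from m import *
circ('marble',blob((S<70)&(V>130),(276,271),28),.004)
circ('dish',blob((H<15)&(S>110)&(V>90),(277,271),16),.03)
circ('felt',blob((S<60)&(V>70),(226,180),42),.004)
circ('compact',blob((S<60)&(V>175),(223,180),18),.018)
circ('cork',blob((H>10)&(H<25)&(S>60)&(V>140),(330,194),26),.004)
circ('watchblk',blob((V<60),(330,194),26),.036)
circ('dial',blob((S<50)&(V>200),(330,190),14),.042)
circ('tray',blob((H>95)&(H<115)&(S>120),(146,253),85),.004)
circ('head',blob((V<90)&(S<120),(406,238),22),.02)
circ('brush',blob((H>10)&(H<30)&(V>170)&(S<150),(412,262),50),.014)
circ('perf',blob((H>8)&(H<25)&(S>180)&(V>120),(137,147),25),.05)
E
python3 m0.py
python3 - <<'E'
import cv2
im=cv2.imread('pics/m.png')[150:350,190:450]; cv2.imwrite('pics/c1.png',cv2.resize(im,None,fx=3,fy=3,interpolation=2))
E
```

```text
marble rect c [450.9   2.5] size [88.8 90.3] ang 44.4 circ [451.5   2.1] 92.6
dish rect c [450.2   0.5] size [56.3 56.3] ang 44.4 circ [450.9   0.5] 58.2
felt rect c [654.5 113.9] size [101.7 100.4] ang 20.8 circ [655.1 113.3] 138.7
compact rect c [656.3 121.3] size [65.3 78.6] ang 44.9 circ [652.6 117.8] 79.4
cork rect c [ 614.7 -117.4] size [91.5 80.5] ang 79.4 circ [ 619.6 -118.4] 91.7
watchblk rect c [ 597.3 -107.8] size [44.5 28. ] ang 76.0 circ [ 598.  -108.5] 49.7
dial rect c [ 621.2 -110.6] size [43.3 35. ] ang 89.4 circ [ 623.7 -110.4] 43.9
tray rect c [494.5 293.1] size [131.7 241.2] ang 75.8 circ [494.3 293.1] 271.3
head rect c [ 519.7 -285.2] size [56.5 37.8] ang 11.1 circ [ 519.9 -285.1] 64.7
brush rect c [ 468.  -293.8] size [179.5  52. ] ang 11.3 circ [ 468.6 -293.5] 181.1
perf rect c [722.5 301.7] size [50.6 49.6] ang 27.0 circ [723.  301.8] 65.1
```

View pics/c1.png

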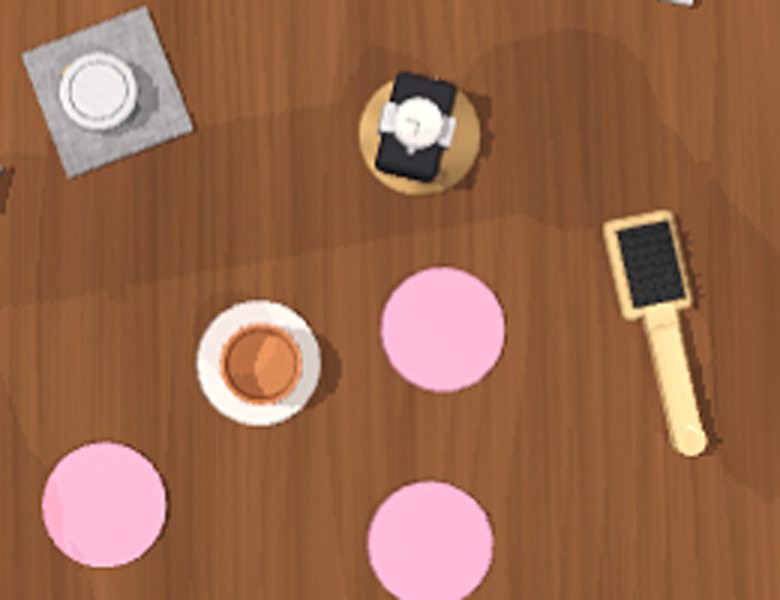

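```bash
cat > go.py <<'E'
import sys; from h import *
# go.py x y z yaw_deg(of tool x, mod 180): print row numbers from the current pose
def go(x,y,z,yaw):
    t=sense(); r=R.from_quat(t['tcp_rot']); d=r.inv().apply(np.array([x,y,z])-t['tool_pos'])/.25
    c=[]
    for a in (yaw,yaw+180):
        X=np.array([np.cos(np.radians(a)),np.sin(np.radians(a)),0]); Z=np.array([0,0,-1.]); Y=np.cross(Z,X)
        v=(r.inv()*R.from_matrix(np.c_[X,Y,Z])).as_rotvec(degrees=True)/30; c.append(v)
    print('at',np.round(t['tool_pos'],4),'t',t['time_s'],'j7',np.round(t['joint_positions'],2)); print('d',np.round(d,3),'rot',*[np.round(v,3) for v in c])
if __name__=='__main__': go(*map(float,sys.argv[1:]))
E
python3 - <<'E'
from m import *
f=lambda l:np.array(l)/3+[190,150]
print('compact',w(s,f([(98.5,91.5)]),.022)*1000)
print('watch',np.round(w(s,f([(401,71),(456,82),(437,182),(376,172)]),.040)*1000,1))
print('dial',w(s,f([(418,122)]),.046)*1000)
print('brac',w(s,f([(387,116),(449,130)]),.040)*1000)
print('corkedges',w(s,f([(359,133),(481,133),(420,195)]),.004)*1000)
print('stand',w(s,[(405,133)],.0)*1000)
E
python3 go.py .30 -.45 .2 -73.6; python3 go.py .42 -.22 .2 -73.6; python3 go.py .451 .001 .15 -73.6
```

```text
compact [[650.43353266 117.2724391   22.        ]]
watch [[ 659.7 -104.3   40. ]
 [ 651.2 -144.    40. ]
 [ 578.4 -128.6   40. ]
 [ 586.1  -84.8   40. ]]
dial [[ 621.2496619  -115.28783135   46.        ]]
brac [[ 626.81978694  -93.51561808   40.        ]
 [ 616.11909543 -138.13249524   40.        ]]
corkedges [[ 620.05894497  -75.00263647    4.        ]
 [ 619.09068751 -166.0463455     4.        ]
 [ 573.06758616 -119.54812046    4.        ]]
stand [[ 759.87630859 -295.32723038    0.        ]]
at [ 0.1838 -0.6231  0.2219] t 0.2 j7 [ 1.3   0.32 -0.07  1.45  0.02  1.37 -0.06]
d [-0.533 -0.642  0.088] rot [0.    0.002 0.001] [-3.000e-03  0.000e+00 -5.999e+00]
at [ 0.1838 -0.6231  0.2219] t 0.2 j7 [ 1.3   0.32 -0.07  1.45  0.02  1.37 -0.06]
d [-1.279 -1.363  0.089] rot [0.    0.002 0.001] [-3.000e-03  0.000e+00 -5.999e+00]
at [ 0.1838 -0.6231  0.2219] t 0.2 j7 [ 1.3   0.32 -0.07  1.45  0.02  1.37 -0.06]
d [-2.092 -1.732  0.29 ] rot [0.    0.002 0.001] [-3.000e-03  0.000e+00 -5.999e+00]
```

Request:
drive_tool(plan=[{"dx":-0.53,"dy":-0.64,"dz":0.09,"claw":1},{"dx":-0.53,"dy":-0.64,"dz":0.09,"claw":1},{"dx":-0.53,"dy":-0.64,"dz":0.09,"claw":1},{"dx":-0.53,"dy":-0.64,"dz":0.09,"claw":1},{"dx":-0.53,"dy":-0.64,"dz":0.09,"claw":1},{"dx":-1,"dy":-1,"dz":0.09,"claw":1},{"dx":-1,"dy":-1,"dz":0.09,"claw":1},{"dx":-1,"dy":-1,"dz":0.09,"claw":1},{"dx":-1,"dy":-1,"dz":0.09,"claw":1},{"dx":-1,"dy":-1,"dz":0.09,"claw":1}])

```text
invalid input at $.plan[0]: expected keys dx, dy, dz, rx, ry, rz, claw
```

```bash
python3 go.py .451 .001 .12 -73.6
```

```text
at [ 0.1838 -0.6231  0.2219] t 0.2 j7 [ 1.3   0.32 -0.07  1.45  0.02  1.37 -0.06]
d [-2.092 -1.732  0.41 ] rot [0.    0.002 0.001] [-3.000e-03  0.000e+00 -5.999e+00]
```

Request:
drive_tool(plan=[{"dx":-0.53,"dy":-0.64,"dz":0.09,"rx":0,"ry":0,"rz":0,"claw":1},{"dx":-0.53,"dy":-0.64,"dz":0.09,"rx":0,"ry":0,"rz":0,"claw":1},{"dx":-0.53,"dy":-0.64,"dz":0.09,"rx":0,"ry":0,"rz":0,"claw":1},{"dx":-0.53,"dy":-0.64,"dz":0.09,"rx":0,"ry":0,"rz":0,"claw":1},{"dx":-0.53,"dy":-0.64,"dz":0.09,"rx":0,"ry":0,"rz":0,"claw":1},{"dx":-1,"dy":-1,"dz":0.09,"rx":0,"ry":0,"rz":0,"claw":1},{"dx":-1,"dy":-1,"dz":0.09,"rx":0,"ry":0,"rz":0,"claw":1},{"dx":-1,"dy":-1,"dz":0.09,"rx":0,"ry":0,"rz":0,"claw":1},{"dx":-1,"dy":-1,"dz":0.09,"rx":0,"ry":0,"rz":0,"claw":1},{"dx":-1,"dy":-1,"dz":0.09,"rx":0,"ry":0,"rz":0,"claw":1}])

```text
time_s: 1.2
tool_pos: [0.353, -0.3124, 0.2]
tcp_rot: [0.802, -0.598, -0.0, 0.0]
ft_force: [1.2, -0.4, 0.2]
gripper_width: 1.0
```

```bash
python3 go.py .451 .001 .12 -73.6
```

```text
at [ 0.353  -0.3124  0.2   ] t 1.2 j7 [ 0.99 -0.03 -0.31  1.9  -0.01  1.28 -0.6 ]
d [-1.09  -0.733  0.319] rot [ 0.001 -0.     0.005] [ 0.000e+00  1.000e-03 -5.995e+00]
```

Request:
drive_tool(plan=[{"dx":-1,"dy":-0.73,"dz":0.1,"rx":0,"ry":0,"rz":0,"claw":1},{"dx":-1,"dy":-0.73,"dz":0.1,"rx":0,"ry":0,"rz":0,"claw":1},{"dx":-1,"dy":-0.73,"dz":0.1,"rx":0,"ry":0,"rz":0,"claw":1},{"dx":-1,"dy":-0.73,"dz":0.1,"rx":0,"ry":0,"rz":0,"claw":1},{"dx":-1,"dy":-0.73,"dz":0.1,"rx":0,"ry":0,"rz":0,"claw":1},{"dx":-1,"dy":-0.73,"dz":0.1,"rx":0,"ry":0,"rz":0,"claw":1},{"dx":-1,"dy":-0.73,"dz":0.1,"rx":0,"ry":0,"rz":0,"claw":1},{"dx":-1,"dy":-0.73,"dz":0.2,"rx":0,"ry":0,"rz":0,"claw":1},{"dx":-1,"dy":-0.73,"dz":0.2,"rx":0,"ry":0,"rz":0,"claw":1}])

```text
time_s: 2.1
tool_pos: [0.4549, -0.0223, 0.1475]
tcp_rot: [0.801, -0.599, -0.002, 0.001]
ft_force: [-0.3, -0.1, 0.2]
gripper_width: 1.003
```

```bash
python3 go.py .451 .001 .12 -73.6; python3 go.py .451 .001 .016 -73.6; python3 -c "
from h import *
snap('side','s1')"
```

```text
at [ 0.4549 -0.0223  0.1475] t 2.1 j7 [ 0.7  -0.01 -0.69  1.98 -0.01  1.17 -1.27]
d [-0.093 -0.012  0.11 ] rot [0.01  0.004 0.002] [-0.007  0.015 -5.998]
at [ 0.4549 -0.0223  0.1475] t 2.1 j7 [ 0.7  -0.01 -0.69  1.98 -0.01  1.17 -1.27]
d [-0.092 -0.014  0.526] rot [0.01  0.004 0.002] [-0.007  0.015 -5.998]
```

View pics/s1.png

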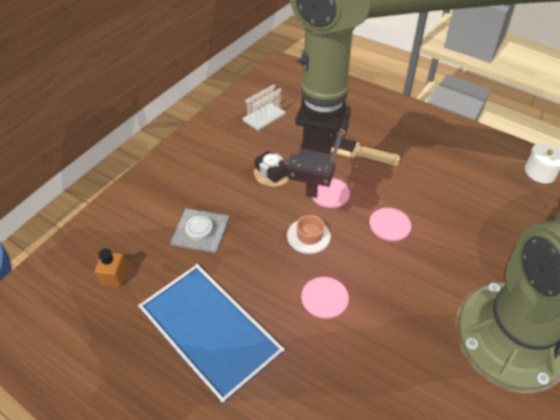

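The side view shows the gripper hovering clear of everything, just -y of the dish, whose rim is near (311,226). Going down onto the dish and closing.

Request:
drive_tool(plan=[{"dx":-0.092,"dy":-0.013,"dz":0.2,"rx":0.01,"ry":0,"rz":0,"claw":1},{"dx":-0.092,"dy":-0.013,"dz":0.3,"rx":0.01,"ry":0,"rz":0,"claw":1},{"dx":-0.092,"dy":-0.013,"dz":0.4,"rx":0.01,"ry":0,"rz":0,"claw":1},{"dx":-0.092,"dy":-0.013,"dz":0.5,"rx":0.01,"ry":0,"rz":0,"claw":1},{"dx":-0.092,"dy":-0.013,"dz":0.525,"rx":0.01,"ry":0,"rz":0,"claw":1},{"dx":-0.092,"dy":-0.013,"dz":0.525,"rx":0.01,"ry":0,"rz":0,"claw":1},{"dx":-0.092,"dy":-0.013,"dz":0.525,"rx":0.01,"ry":0,"rz":0,"claw":-1},{"dx":-0.092,"dy":-0.013,"dz":0.525,"rx":0.01,"ry":0,"rz":0,"claw":-1},{"dx":-0.092,"dy":-0.013,"dz":0.525,"rx":0.01,"ry":0,"rz":0,"claw":-1},{"dx":-0.092,"dy":-0.013,"dz":0.525,"rx":0.01,"ry":0,"rz":0,"claw":-1},{"dx":-0.092,"dy":-0.013,"dz":0.525,"rx":0.01,"ry":0,"rz":0,"claw":-1},{"dx":-0.092,"dy":-0.013,"dz":0.525,"rx":0.01,"ry":0,"rz":0,"claw":-1}])

```text
time_s: 3.35
tool_pos: [0.4521, 0.0007, 0.0181]
tcp_rot: [0.801, -0.599, 0.0, -0.001]
ft_force: [-1.3, 0.0, 5.4]
gripper_width: 0.659
```

```bash
python3 go.py .4945 .293 .1 -73.6
```

```text
at [0.4521 0.0007 0.0181] t 3.35 j7 [ 0.63  0.18 -0.72  2.12  0.15  0.89 -1.46]
d [-1.074 -0.494 -0.325] rot [-0.004  0.003  0.001] [-4.000e-03 -7.000e-03 -5.999e+00]
```

Request:
drive_tool(plan=[{"dx":0,"dy":0,"dz":-0.1,"rx":0,"ry":0,"rz":0,"claw":-1},{"dx":0,"dy":0,"dz":-0.2,"rx":0,"ry":0,"rz":0,"claw":-1},{"dx":-0.08,"dy":-0.04,"dz":-0.3,"rx":0,"ry":0,"rz":0,"claw":-1},{"dx":-0.2,"dy":-0.1,"dz":-0.3,"rx":0,"ry":0,"rz":0,"claw":-1},{"dx":-0.35,"dy":-0.17,"dz":-0.3,"rx":0,"ry":0,"rz":0,"claw":-1},{"dx":-0.5,"dy":-0.24,"dz":-0.3,"rx":0,"ry":0,"rz":0,"claw":-1},{"dx":-0.65,"dy":-0.31,"dz":-0.3,"rx":0,"ry":0,"rz":0,"claw":-1},{"dx":-0.8,"dy":-0.37,"dz":-0.3,"rx":0,"ry":0,"rz":0,"claw":-1},{"dx":-0.92,"dy":-0.43,"dz":-0.3,"rx":0,"ry":0,"rz":0,"claw":-1},{"dx":-1,"dy":-0.47,"dz":-0.3,"rx":0,"ry":0,"rz":0,"claw":-1},{"dx":-1,"dy":-0.48,"dz":-0.3,"rx":0,"ry":0,"rz":0,"claw":-1}])

```text
time_s: 4.45
tool_pos: [0.4951, 0.2784, 0.0934]
tcp_rot: [0.803, -0.597, -0.001, -0.002]
ft_force: [-0.3, 0.9, -0.9]
gripper_width: 0.661
```

```bash
python3 go.py .4945 .293 .018 -73.6; python3 -c "
from h import *
snap('side','s2')"
```

```text
at [0.4951 0.2784 0.0934] t 4.45 j7 [ 0.18  0.37 -0.87  1.79  0.31  1.12 -2.07]
d [-0.055 -0.014  0.302] rot [-0.004  0.009  0.011] [-0.013 -0.006 -5.989]
```

View pics/s2.png

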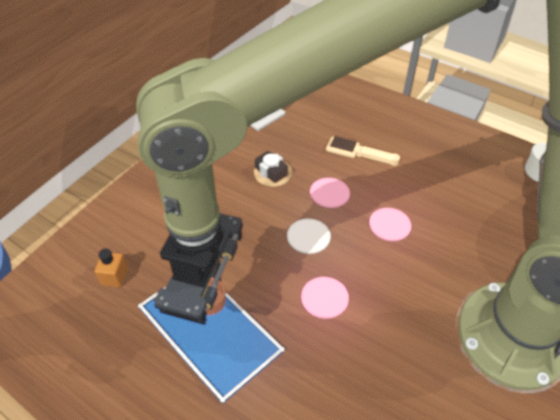

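The dish is held, near (213,298) above the tray, and the white marble mat at (309,236) is free. Lowering and releasing.

Request:
drive_tool(plan=[{"dx":-0.055,"dy":-0.014,"dz":0.1,"rx":0,"ry":0,"rz":0,"claw":-1},{"dx":-0.055,"dy":-0.014,"dz":0.18,"rx":0,"ry":0,"rz":0,"claw":-1},{"dx":-0.055,"dy":-0.014,"dz":0.25,"rx":0,"ry":0,"rz":0,"claw":-1},{"dx":-0.055,"dy":-0.014,"dz":0.28,"rx":0,"ry":0,"rz":0,"claw":-1},{"dx":-0.055,"dy":-0.014,"dz":0.3,"rx":0,"ry":0,"rz":0,"claw":-1},{"dx":-0.055,"dy":-0.014,"dz":0.303,"rx":0,"ry":0,"rz":0,"claw":-1},{"dx":-0.055,"dy":-0.014,"dz":0.303,"rx":0,"ry":0,"rz":0,"claw":-1},{"dx":-0.055,"dy":-0.014,"dz":0.303,"rx":0,"ry":0,"rz":0,"claw":1},{"dx":-0.055,"dy":-0.014,"dz":0.303,"rx":0,"ry":0,"rz":0,"claw":1},{"dx":-0.055,"dy":-0.014,"dz":0.303,"rx":0,"ry":0,"rz":0,"claw":1},{"dx":-0.055,"dy":-0.014,"dz":0.303,"rx":0,"ry":0,"rz":0,"claw":1},{"dx":-0.055,"dy":-0.014,"dz":0.303,"rx":0,"ry":0,"rz":0,"claw":1}])

```text
time_s: 5.7
tool_pos: [0.4954, 0.2904, 0.0175]
tcp_rot: [0.802, -0.598, -0.001, -0.001]
ft_force: [-0.6, 0.2, -0.5]
gripper_width: 0.974
```

```bash
python3 go.py .6505 .1165 .12 -60;python3 go.py .6505 .1165 .12 -73.6
```

```text
at [0.4954 0.2904 0.0175] t 5.7 j7 [ 0.1   0.48 -0.82  1.83  0.41  1.   -2.16]
d [ 0.843 -0.396 -0.412] rot [-0.004  0.005 -0.446] [7.000e-03 5.000e-03 5.554e+00]
at [0.4954 0.2904 0.0175] t 5.7 j7 [ 0.1   0.48 -0.82  1.83  0.41  1.   -2.16]
d [ 0.843 -0.396 -0.412] rot [-0.003  0.005  0.007] [-8.000e-03 -5.000e-03 -5.993e+00]
```

Request:
drive_tool(plan=[{"dx":0,"dy":0,"dz":-0.1,"rx":0,"ry":0,"rz":0,"claw":1},{"dx":0,"dy":0,"dz":-0.25,"rx":0,"ry":0,"rz":0,"claw":1},{"dx":0.05,"dy":-0.02,"dz":-0.4,"rx":0,"ry":0,"rz":0,"claw":1},{"dx":0.2,"dy":-0.1,"dz":-0.41,"rx":0,"ry":0,"rz":0,"claw":1},{"dx":0.38,"dy":-0.18,"dz":-0.41,"rx":0,"ry":0,"rz":0,"claw":1},{"dx":0.56,"dy":-0.26,"dz":-0.41,"rx":0,"ry":0,"rz":0,"claw":1},{"dx":0.72,"dy":-0.34,"dz":-0.41,"rx":0,"ry":0,"rz":0,"claw":1},{"dx":0.84,"dy":-0.396,"dz":-0.41,"rx":0,"ry":0,"rz":0,"claw":1},{"dx":0.84,"dy":-0.396,"dz":-0.41,"rx":0,"ry":0,"rz":0,"claw":1},{"dx":0.84,"dy":-0.396,"dz":-0.41,"rx":0,"ry":0,"rz":0,"claw":1}])

```text
time_s: 6.7
tool_pos: [0.6503, 0.1165, 0.1191]
tcp_rot: [0.801, -0.598, -0.001, -0.001]
ft_force: [-0.4, 0.5, -0.0]
gripper_width: 1.003
```

```bash
python3 go.py .6505 .117 .009 -73.6
python3 - <<'E'
from m import *
circ('dish',blob((H<15)&(S>110)&(V>90),(146,253),60),.03)
a,b=snap('side','s3'); 
c=[im[90:330,80:300],b[150:390,100:320]]
cv2.imwrite('pics/c3.png',cv2.resize(np.hstack(c),None,fx=1.8,fy=1.8,interpolation=2))
E
```

```text
at [0.6503 0.1165 0.1191] t 6.7 j7 [ 0.35  0.52 -0.77  1.53  0.37  1.24 -1.75]
d [-0.    -0.001  0.44 ] rot [-0.002  0.007  0.003] [-1.100e-02 -3.000e-03 -5.997e+00]
dish rect c [468.4 186.4] size [ 61.9 215.4] ang 76.2 circ [475.6 215.7] 215.4
```

View pics/c3.png

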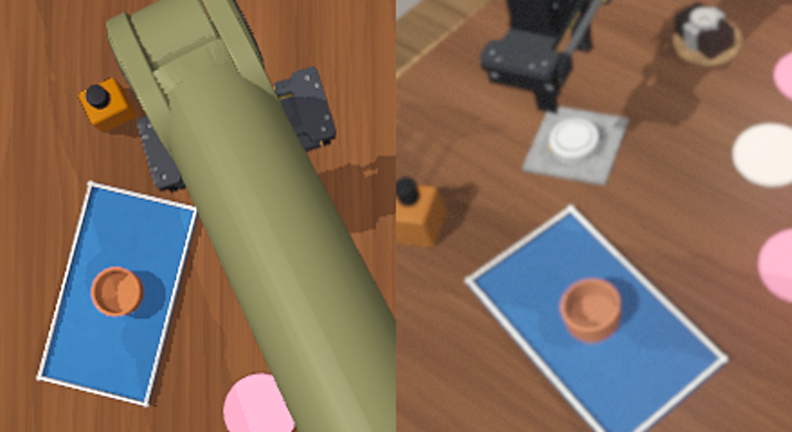

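The dish stands upright in the tray at top px about (145,252). The gripper is above the compact and clear of the perfume at (137,147).

Request:
drive_tool(plan=[{"dx":0,"dy":0,"dz":0.15,"rx":0,"ry":0,"rz":0,"claw":1},{"dx":0,"dy":0,"dz":0.28,"rx":0,"ry":0,"rz":0,"claw":1},{"dx":0,"dy":0,"dz":0.36,"rx":0,"ry":0,"rz":0,"claw":1},{"dx":0,"dy":0,"dz":0.42,"rx":0,"ry":0,"rz":0,"claw":1},{"dx":0,"dy":0,"dz":0.44,"rx":0,"ry":0,"rz":0,"claw":1},{"dx":0,"dy":0,"dz":0.44,"rx":0,"ry":0,"rz":0,"claw":1},{"dx":0,"dy":0,"dz":0.44,"rx":0,"ry":0,"rz":0,"claw":-1},{"dx":0,"dy":0,"dz":0.44,"rx":0,"ry":0,"rz":0,"claw":-1},{"dx":0,"dy":0,"dz":0.44,"rx":0,"ry":0,"rz":0,"claw":-1},{"dx":0,"dy":0,"dz":0.44,"rx":0,"ry":0,"rz":0,"claw":-1},{"dx":0,"dy":0,"dz":0.44,"rx":0,"ry":0,"rz":0,"claw":-1},{"dx":0,"dy":0,"dz":0.44,"rx":0,"ry":0,"rz":0,"claw":-1}])

```text
time_s: 8.0
tool_pos: [0.6496, 0.1194, 0.01]
tcp_rot: [0.802, -0.597, -0.001, -0.002]
ft_force: [0.2, -1.2, 1.7]
gripper_width: 0.652
```

```bash
python3 go.py .451 .0025 .07 -73.6
```

```text
at [0.6496 0.1194 0.01  ] t 8.0 j7 [ 0.31  0.63 -0.72  1.61  0.45  1.07 -1.81]
d [ 0.218  0.895 -0.242] rot [-0.004  0.007  0.011] [-0.011 -0.006 -5.989]
```

Request:
drive_tool(plan=[{"dx":0,"dy":0,"dz":-0.08,"rx":0,"ry":0,"rz":0,"claw":-1},{"dx":0,"dy":0,"dz":-0.18,"rx":0,"ry":0,"rz":0,"claw":-1},{"dx":0.02,"dy":0.08,"dz":-0.24,"rx":0,"ry":0,"rz":0,"claw":-1},{"dx":0.05,"dy":0.2,"dz":-0.24,"rx":0,"ry":0,"rz":0,"claw":-1},{"dx":0.08,"dy":0.34,"dz":-0.24,"rx":0,"ry":0,"rz":0,"claw":-1},{"dx":0.12,"dy":0.48,"dz":-0.24,"rx":0,"ry":0,"rz":0,"claw":-1},{"dx":0.15,"dy":0.62,"dz":-0.24,"rx":0,"ry":0,"rz":0,"claw":-1},{"dx":0.19,"dy":0.76,"dz":-0.24,"rx":0,"ry":0,"rz":0,"claw":-1},{"dx":0.21,"dy":0.86,"dz":-0.24,"rx":0,"ry":0,"rz":0,"claw":-1},{"dx":0.218,"dy":0.895,"dz":-0.24,"rx":0,"ry":0,"rz":0,"claw":-1},{"dx":0.218,"dy":0.895,"dz":-0.24,"rx":0,"ry":0,"rz":0,"claw":-1}])

```text
time_s: 9.1
tool_pos: [0.4505, 0.0017, 0.0695]
tcp_rot: [0.802, -0.597, -0.0, -0.001]
ft_force: [0.1, -0.2, -1.2]
gripper_width: 0.651
```

```bash
python3 go.py .451 .0025 .0097 -73.6; python3 -c "
from h import *
a,b=snap('side','s4');cv2.imwrite('pics/s4.png',cv2.resize(b[130:350,180:460],None,fx=2,fy=2))"
```

```text
at [0.4505 0.0017 0.0695] t 9.1 j7 [ 0.77  0.09 -0.85  2.08  0.08  1.   -1.4 ]
d [-0.002 -0.003  0.239] rot [-0.003  0.004  0.008] [-6.000e-03 -5.000e-03 -5.992e+00]
```

View pics/s4.png

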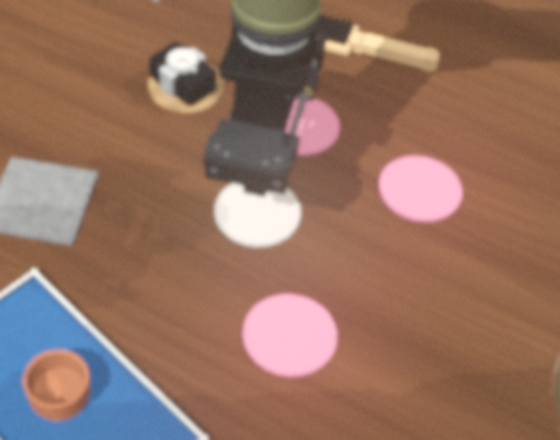

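The grey mat at crop (45,200) is empty, so the compact is held, over the white mat at crop (258,213). Lowering.

Request:
drive_tool(plan=[{"dx":0,"dy":0,"dz":0.08,"rx":0,"ry":0,"rz":0,"claw":-1},{"dx":0,"dy":0,"dz":0.15,"rx":0,"ry":0,"rz":0,"claw":-1},{"dx":0,"dy":0,"dz":0.2,"rx":0,"ry":0,"rz":0,"claw":-1},{"dx":0,"dy":0,"dz":0.23,"rx":0,"ry":0,"rz":0,"claw":-1},{"dx":0,"dy":0,"dz":0.239,"rx":0,"ry":0,"rz":0,"claw":-1},{"dx":0,"dy":0,"dz":0.24,"rx":0,"ry":0,"rz":0,"claw":-1},{"dx":0,"dy":0,"dz":0.24,"rx":0,"ry":0,"rz":0,"claw":-1},{"dx":0,"dy":0,"dz":0.24,"rx":0,"ry":0,"rz":0,"claw":1},{"dx":0,"dy":0,"dz":0.24,"rx":0,"ry":0,"rz":0,"claw":1},{"dx":0,"dy":0,"dz":0.24,"rx":0,"ry":0,"rz":0,"claw":1},{"dx":0,"dy":0,"dz":0.24,"rx":0,"ry":0,"rz":0,"claw":1},{"dx":0,"dy":0,"dz":0.24,"rx":0,"ry":0,"rz":0,"claw":1}])

```text
time_s: 10.35
tool_pos: [0.452, 0.0027, 0.0099]
tcp_rot: [0.802, -0.597, 0.0, -0.002]
ft_force: [-0.5, 0.2, -1.5]
gripper_width: 0.975
```

```bash
python3 go.py .6195 -.1155 .13 77
```

```text
at [0.452  0.0027 0.0099] t 10.35 j7 [ 0.72  0.21 -0.83  2.12  0.2   0.88 -1.51]
d [ 0.644 -0.508 -0.48 ] rot [-0.009 -0.007 -5.01 ] [-0.005  0.006  0.99 ]
```

Request:
drive_tool(plan=[{"dx":0,"dy":0,"dz":-0.15,"rx":0,"ry":0,"rz":0,"claw":1},{"dx":0,"dy":0,"dz":-0.32,"rx":0,"ry":0,"rz":0,"claw":1},{"dx":0.06,"dy":-0.05,"dz":-0.48,"rx":0,"ry":0,"rz":0.2,"claw":1},{"dx":0.2,"dy":-0.16,"dz":-0.48,"rx":0,"ry":0,"rz":0.4,"claw":1},{"dx":0.34,"dy":-0.27,"dz":-0.48,"rx":0,"ry":0,"rz":0.6,"claw":1},{"dx":0.48,"dy":-0.38,"dz":-0.48,"rx":0,"ry":0,"rz":0.8,"claw":1},{"dx":0.6,"dy":-0.47,"dz":-0.48,"rx":0,"ry":0,"rz":0.99,"claw":1},{"dx":0.644,"dy":-0.508,"dz":-0.48,"rx":0,"ry":0,"rz":0.99,"claw":1},{"dx":0.644,"dy":-0.508,"dz":-0.48,"rx":0,"ry":0,"rz":0.99,"claw":1},{"dx":0.644,"dy":-0.508,"dz":-0.48,"rx":0,"ry":0,"rz":0.99,"claw":1}])

```text
time_s: 11.35
tool_pos: [0.619, -0.1146, 0.1295]
tcp_rot: [-0.623, 0.782, 0.001, 0.002]
ft_force: [0.7, 0.3, 0.1]
gripper_width: 1.0
```

```bash
python3 go.py .6195 -.1155 .012 77;  python3 - <<'E'
from m import *
a,b=snap('side','s5')
c=[im[130:330,200:420],b[80:280,200:420]]
cv2.imwrite('pics/c5.png',cv2.resize(np.hstack(c),None,fx=1.8,fy=1.8,interpolation=2))
E
```

```text
at [ 0.619  -0.1146  0.1295] t 11.35 j7 [ 0.7   0.43 -0.71  1.6   0.29  1.22 -1.86]
d [ 0.005 -0.003  0.47 ] rot [-1.400e-02 -1.000e-03 -5.999e+00] [-0.001  0.009  0.001]
```

View pics/c5.png

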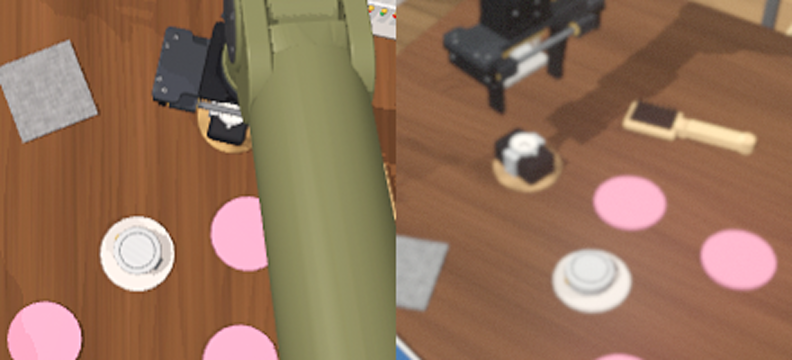

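The compact lies flat and centred on the white mat, at crop (137,252). The gripper is aligned with the watch's bracelet; descending.

Request:
drive_tool(plan=[{"dx":0.004,"dy":-0.003,"dz":0.12,"rx":0,"ry":0,"rz":0,"claw":1},{"dx":0.004,"dy":-0.003,"dz":0.24,"rx":0,"ry":0,"rz":0,"claw":1},{"dx":0.004,"dy":-0.003,"dz":0.34,"rx":0,"ry":0,"rz":0,"claw":1},{"dx":0.004,"dy":-0.003,"dz":0.42,"rx":0,"ry":0,"rz":0,"claw":1},{"dx":0.004,"dy":-0.003,"dz":0.47,"rx":0,"ry":0,"rz":0,"claw":1},{"dx":0.004,"dy":-0.003,"dz":0.47,"rx":0,"ry":0,"rz":0,"claw":1},{"dx":0.004,"dy":-0.003,"dz":0.47,"rx":0,"ry":0,"rz":0,"claw":-1},{"dx":0.004,"dy":-0.003,"dz":0.47,"rx":0,"ry":0,"rz":0,"claw":-1},{"dx":0.004,"dy":-0.003,"dz":0.47,"rx":0,"ry":0,"rz":0,"claw":-1},{"dx":0.004,"dy":-0.003,"dz":0.47,"rx":0,"ry":0,"rz":0,"claw":-1},{"dx":0.004,"dy":-0.003,"dz":0.47,"rx":0,"ry":0,"rz":0,"claw":-1},{"dx":0.004,"dy":-0.003,"dz":0.47,"rx":0,"ry":0,"rz":0,"claw":-1}])

```text
time_s: 12.65
tool_pos: [0.6199, -0.1143, 0.013]
tcp_rot: [-0.623, 0.782, 0.001, 0.002]
ft_force: [0.9, 1.4, 1.8]
gripper_width: 0.595
```

```bash
python3 go.py .6545 .114 .08 77
```

```text
at [ 0.6199 -0.1143  0.013 ] t 12.65 j7 [ 0.66  0.55 -0.66  1.69  0.38  1.03 -1.92]
d [-0.922  0.068 -0.264] rot [-0.014 -0.006 -5.997] [-0.004  0.009  0.003]
```

Request:
drive_tool(plan=[{"dx":0,"dy":0,"dz":-0.08,"rx":0,"ry":0,"rz":0,"claw":-1},{"dx":0,"dy":0,"dz":-0.18,"rx":0,"ry":0,"rz":0,"claw":-1},{"dx":-0.08,"dy":0.01,"dz":-0.26,"rx":0,"ry":0,"rz":-0.06,"claw":-1},{"dx":-0.2,"dy":0.02,"dz":-0.26,"rx":0,"ry":0,"rz":-0.12,"claw":-1},{"dx":-0.34,"dy":0.03,"dz":-0.26,"rx":0,"ry":0,"rz":-0.18,"claw":-1},{"dx":-0.48,"dy":0.04,"dz":-0.26,"rx":0,"ry":0,"rz":-0.26,"claw":-1},{"dx":-0.62,"dy":0.05,"dz":-0.26,"rx":0,"ry":0,"rz":-0.34,"claw":-1},{"dx":-0.76,"dy":0.06,"dz":-0.26,"rx":0,"ry":0,"rz":-0.42,"claw":-1},{"dx":-0.86,"dy":0.068,"dz":-0.26,"rx":0,"ry":0,"rz":-0.5,"claw":-1},{"dx":-0.922,"dy":0.068,"dz":-0.26,"rx":0,"ry":0,"rz":-0.5,"claw":-1},{"dx":-0.922,"dy":0.068,"dz":-0.26,"rx":0,"ry":0,"rz":-0.5,"claw":-1}])

```text
time_s: 13.75
tool_pos: [0.6541, 0.1169, 0.0788]
tcp_rot: [0.721, -0.693, -0.001, -0.003]
ft_force: [0.3, -0.1, -2.3]
gripper_width: 0.6
```

```bash
python3 go.py .6545 .114 .0128 92; python3 -c "
from h import *
a,b=snap('side','s6');cv2.imwrite('pics/s6.png',cv2.resize(b[80:350,80:380],None,fx=2,fy=2))"
```

```text
at [0.6541 0.1169 0.0788] t 13.75 j7 [ 0.36  0.57 -0.77  1.56  0.42  1.18 -2.03]
d [ 0.013 -0.     0.264] rot [-0.017 -0.007 -5.991] [-0.005  0.011  0.009]
```

View pics/s6.png

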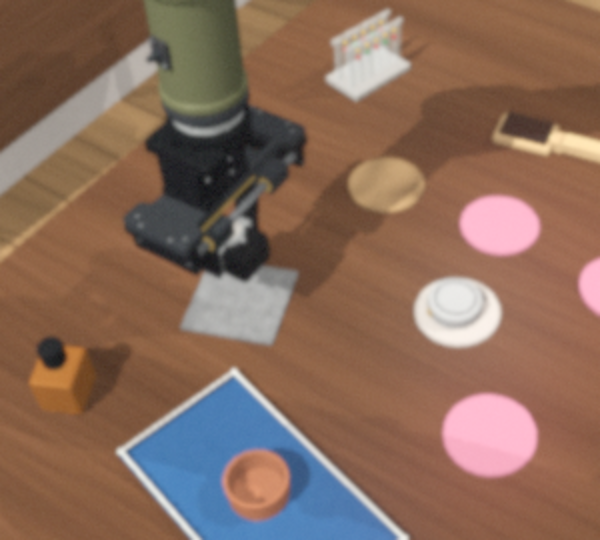

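The watch is held level at crop (238,248), above the grey mat at (240,305). Lowering.

Request:
drive_tool(plan=[{"dx":0.012,"dy":0,"dz":0.08,"rx":0,"ry":0,"rz":0,"claw":-1},{"dx":0.012,"dy":0,"dz":0.15,"rx":0,"ry":0,"rz":0,"claw":-1},{"dx":0.012,"dy":0,"dz":0.21,"rx":0,"ry":0,"rz":0,"claw":-1},{"dx":0.012,"dy":0,"dz":0.25,"rx":0,"ry":0,"rz":0,"claw":-1},{"dx":0.012,"dy":0,"dz":0.264,"rx":0,"ry":0,"rz":0,"claw":-1},{"dx":0.012,"dy":0,"dz":0.266,"rx":0,"ry":0,"rz":0,"claw":-1},{"dx":0.012,"dy":0,"dz":0.266,"rx":0,"ry":0,"rz":0,"claw":-1},{"dx":0.012,"dy":0,"dz":0.266,"rx":0,"ry":0,"rz":0,"claw":1},{"dx":0.012,"dy":0,"dz":0.266,"rx":0,"ry":0,"rz":0,"claw":1},{"dx":0.012,"dy":0,"dz":0.266,"rx":0,"ry":0,"rz":0,"claw":1},{"dx":0.012,"dy":0,"dz":0.266,"rx":0,"ry":0,"rz":0,"claw":1},{"dx":0.012,"dy":0,"dz":0.266,"rx":0,"ry":0,"rz":0,"claw":1}])

```text
time_s: 15.0
tool_pos: [0.6546, 0.1115, 0.012]
tcp_rot: [0.72, -0.694, -0.001, -0.002]
ft_force: [-0.1, 0.8, -0.1]
gripper_width: 0.952
```

Run:
```python
from m import *
print(w(s,[(144.6,251.7)],.034)*1000)
from go import go
go(.496,.2915,.14,-73.6)
```

```text
[[494.355168   285.71601309  34.        ]]
at [0.6546 0.1115 0.012 ] t 15.05 j7 [ 0.34  0.64 -0.74  1.6   0.47  1.08 -2.06]
d [-0.745  0.606 -0.511] rot [-0.005  0.006 -0.475] [0.009 0.007 5.525]
```

Request:
drive_tool(plan=[{"dx":0,"dy":0,"dz":-0.12,"rx":0,"ry":0,"rz":0,"claw":1},{"dx":0,"dy":0,"dz":-0.28,"rx":0,"ry":0,"rz":0,"claw":1},{"dx":0,"dy":0,"dz":-0.45,"rx":0,"ry":0,"rz":0,"claw":1},{"dx":-0.1,"dy":0.09,"dz":-0.51,"rx":0,"ry":0,"rz":-0.1,"claw":1},{"dx":-0.24,"dy":0.2,"dz":-0.51,"rx":0,"ry":0,"rz":-0.25,"claw":1},{"dx":-0.38,"dy":0.31,"dz":-0.51,"rx":0,"ry":0,"rz":-0.4,"claw":1},{"dx":-0.52,"dy":0.42,"dz":-0.51,"rx":0,"ry":0,"rz":-0.475,"claw":1},{"dx":-0.65,"dy":0.53,"dz":-0.51,"rx":0,"ry":0,"rz":-0.475,"claw":1},{"dx":-0.735,"dy":0.606,"dz":-0.51,"rx":0,"ry":0,"rz":-0.475,"claw":1},{"dx":-0.735,"dy":0.606,"dz":-0.51,"rx":0,"ry":0,"rz":-0.475,"claw":1},{"dx":-0.735,"dy":0.606,"dz":-0.51,"rx":0,"ry":0,"rz":-0.475,"claw":1}])

```text
time_s: 16.15
tool_pos: [0.4959, 0.2894, 0.1401]
tcp_rot: [0.801, -0.598, 0.0, -0.002]
ft_force: [0.7, -0.2, 0.6]
gripper_width: 1.0
```

Run:
```python
from m import *
from go import go
go(.495,.289,.0175,-73.6)
a,b=snap('side','s7')
c=[im[100:340,80:310],b[150:390,100:330]]
cv2.imwrite('pics/c7.png',cv2.resize(np.hstack(c),None,fx=1.7,fy=1.7,interpolation=2))
```

```text
at [0.4968 0.2883 0.1399] t 16.2 j7 [ 0.24  0.36 -0.96  1.73  0.31  1.22 -2.09]
d [-0.004  0.008  0.49 ] rot [-0.007  0.004 -0.001] [0.006 0.011 5.999]
```

View pics/c7.png

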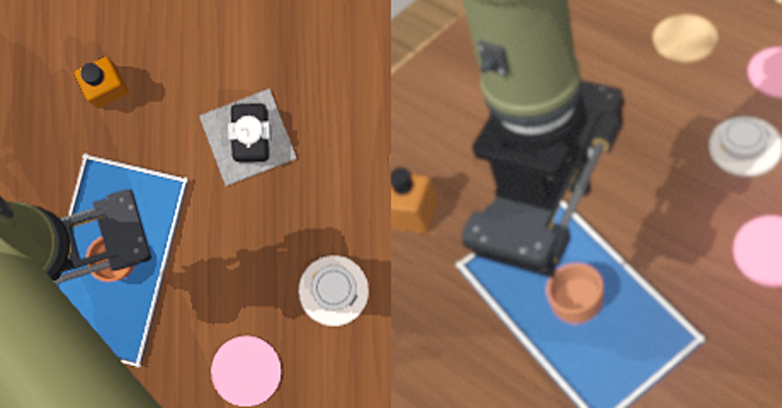

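The watch stands centred on the grey mat at crop (249,133), the compact is on the marble mat at (334,289), and the gripper is above the dish. Taking the dish.

Request:
drive_tool(plan=[{"dx":-0.004,"dy":0.006,"dz":0.12,"rx":0,"ry":0,"rz":0,"claw":1},{"dx":-0.004,"dy":0.006,"dz":0.25,"rx":0,"ry":0,"rz":0,"claw":1},{"dx":-0.004,"dy":0.006,"dz":0.36,"rx":0,"ry":0,"rz":0,"claw":1},{"dx":-0.004,"dy":0.006,"dz":0.44,"rx":0,"ry":0,"rz":0,"claw":1},{"dx":-0.004,"dy":0.006,"dz":0.49,"rx":0,"ry":0,"rz":0,"claw":1},{"dx":-0.004,"dy":0.006,"dz":0.49,"rx":0,"ry":0,"rz":0,"claw":1},{"dx":-0.004,"dy":0.006,"dz":0.49,"rx":0,"ry":0,"rz":0,"claw":-1},{"dx":-0.004,"dy":0.006,"dz":0.49,"rx":0,"ry":0,"rz":0,"claw":-1},{"dx":-0.004,"dy":0.006,"dz":0.49,"rx":0,"ry":0,"rz":0,"claw":-1},{"dx":-0.004,"dy":0.006,"dz":0.49,"rx":0,"ry":0,"rz":0,"claw":-1},{"dx":-0.004,"dy":0.006,"dz":0.49,"rx":0,"ry":0,"rz":0,"claw":-1},{"dx":-0.004,"dy":0.006,"dz":0.49,"rx":0,"ry":0,"rz":0,"claw":-1}])

```text
time_s: 17.45
tool_pos: [0.4961, 0.289, 0.018]
tcp_rot: [0.8, -0.6, 0.0, -0.002]
ft_force: [-0.9, -1.1, 4.7]
gripper_width: 0.66
```

```bash
python3 go.py .545 .08 .14 -73.6;python3 go.py .6195 -.1195 .14 -73.6
```

```text
at [0.4961 0.289  0.018 ] t 17.45 j7 [ 0.15  0.5  -0.88  1.83  0.45  1.01 -2.2 ]
d [ 0.856  0.045 -0.49 ] rot [-0.008  0.005 -0.004] [0.007 0.013 5.996]
at [0.4961 0.289  0.018 ] t 17.45 j7 [ 0.15  0.5  -0.88  1.83  0.45  1.01 -2.2 ]
d [ 1.706 -0.018 -0.492] rot [-0.008  0.005 -0.004] [0.007 0.013 5.996]
```

Request:
drive_tool(plan=[{"dx":0,"dy":0,"dz":-0.1,"rx":0,"ry":0,"rz":0,"claw":-1},{"dx":0,"dy":0,"dz":-0.22,"rx":0,"ry":0,"rz":0,"claw":-1},{"dx":0,"dy":0,"dz":-0.36,"rx":0,"ry":0,"rz":0,"claw":-1},{"dx":0.08,"dy":0,"dz":-0.46,"rx":0,"ry":0,"rz":0,"claw":-1},{"dx":0.2,"dy":0,"dz":-0.49,"rx":0,"ry":0,"rz":0,"claw":-1},{"dx":0.34,"dy":0,"dz":-0.49,"rx":0,"ry":0,"rz":0,"claw":-1},{"dx":0.48,"dy":0,"dz":-0.49,"rx":0,"ry":0,"rz":0,"claw":-1},{"dx":0.62,"dy":0,"dz":-0.49,"rx":0,"ry":0,"rz":0,"claw":-1},{"dx":0.76,"dy":0,"dz":-0.49,"rx":0,"ry":0,"rz":0,"claw":-1},{"dx":0.88,"dy":0,"dz":-0.49,"rx":0,"ry":0,"rz":0,"claw":-1},{"dx":0.96,"dy":0,"dz":-0.49,"rx":0,"ry":0,"rz":0,"claw":-1},{"dx":0.96,"dy":0,"dz":-0.49,"rx":0,"ry":0,"rz":0,"claw":-1}])

```text
time_s: 18.65
tool_pos: [0.5635, 0.0535, 0.1391]
tcp_rot: [0.798, -0.602, 0.001, -0.001]
ft_force: [0.4, -0.5, -0.8]
gripper_width: 0.665
```

```bash
python3 go.py .6195 -.1195 .07 -73.6
```

```text
at [0.5635 0.0535 0.1391] t 18.65 j7 [ 0.62  0.31 -0.89  1.75  0.26  1.2  -1.63]
d [ 0.727 -0.025  0.276] rot [-0.006  0.002 -0.016] [3.000e-03 9.000e-03 5.984e+00]
```

Request:
drive_tool(plan=[{"dx":0.1,"dy":-0.003,"dz":0,"rx":0,"ry":0,"rz":0,"claw":-1},{"dx":0.24,"dy":-0.008,"dz":0,"rx":0,"ry":0,"rz":0,"claw":-1},{"dx":0.38,"dy":-0.014,"dz":0.05,"rx":0,"ry":0,"rz":0,"claw":-1},{"dx":0.52,"dy":-0.02,"dz":0.1,"rx":0,"ry":0,"rz":0,"claw":-1},{"dx":0.64,"dy":-0.025,"dz":0.17,"rx":0,"ry":0,"rz":0,"claw":-1},{"dx":0.71,"dy":-0.025,"dz":0.24,"rx":0,"ry":0,"rz":0,"claw":-1},{"dx":0.727,"dy":-0.025,"dz":0.276,"rx":0,"ry":0,"rz":0,"claw":-1},{"dx":0.727,"dy":-0.025,"dz":0.276,"rx":0,"ry":0,"rz":0,"claw":-1},{"dx":0.727,"dy":-0.025,"dz":0.276,"rx":0,"ry":0,"rz":0,"claw":-1}])

```text
time_s: 19.55
tool_pos: [0.6197, -0.1167, 0.0705]
tcp_rot: [0.799, -0.601, 0.0, -0.002]
ft_force: [0.9, 1.3, -0.8]
gripper_width: 0.662
```

```bash
python3 go.py .6195 -.1195 .0178 -73.6;  python3 -c "
from h import *
a,b=snap('side','s8');cv2.imwrite('pics/s8.png',cv2.resize(b[60:260,160:420],None,fx=2,fy=2))"
```

```text
at [ 0.6197 -0.1167  0.0705] t 19.55 j7 [ 0.74  0.51 -0.77  1.65  0.38  1.13 -1.41]
d [0.011 0.005 0.211] rot [-0.007  0.004 -0.011] [0.007 0.011 5.989]
```

View pics/s8.png

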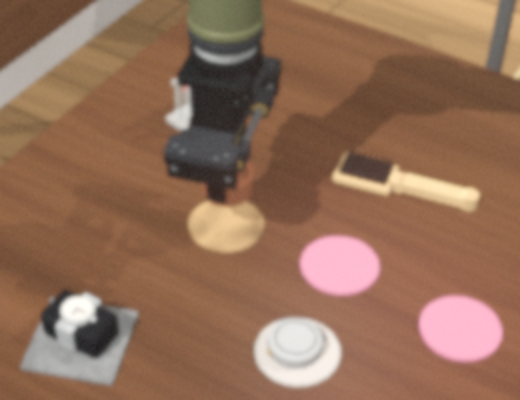

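The dish is held at crop (238,188), over the cork mat at (226,224). Lowering.

Request:
drive_tool(plan=[{"dx":0.011,"dy":0.003,"dz":0.06,"rx":0,"ry":0,"rz":0,"claw":-1},{"dx":0.011,"dy":0.003,"dz":0.12,"rx":0,"ry":0,"rz":0,"claw":-1},{"dx":0.011,"dy":0.003,"dz":0.17,"rx":0,"ry":0,"rz":0,"claw":-1},{"dx":0.011,"dy":0.003,"dz":0.2,"rx":0,"ry":0,"rz":0,"claw":-1},{"dx":0.011,"dy":0.003,"dz":0.21,"rx":0,"ry":0,"rz":0,"claw":-1},{"dx":0.011,"dy":0.003,"dz":0.212,"rx":0,"ry":0,"rz":0,"claw":-1},{"dx":0.011,"dy":0.003,"dz":0.212,"rx":0,"ry":0,"rz":0,"claw":-1},{"dx":0.011,"dy":0.003,"dz":0.212,"rx":0,"ry":0,"rz":0,"claw":1},{"dx":0.011,"dy":0.003,"dz":0.212,"rx":0,"ry":0,"rz":0,"claw":1},{"dx":0.011,"dy":0.003,"dz":0.212,"rx":0,"ry":0,"rz":0,"claw":1},{"dx":0.011,"dy":0.003,"dz":0.212,"rx":0,"ry":0,"rz":0,"claw":1},{"dx":0.011,"dy":0.003,"dz":0.212,"rx":0,"ry":0,"rz":0,"claw":1}])

```text
time_s: 20.8
tool_pos: [0.6204, -0.1195, 0.0181]
tcp_rot: [0.799, -0.601, 0.001, -0.002]
ft_force: [-0.2, 0.6, -0.3]
gripper_width: 0.976
```

```bash
python3 go.py .4626 -.2949 .14 101.3
```

```text
at [ 0.6204 -0.1195  0.0181] t 20.8 j7 [ 0.72  0.57 -0.74  1.69  0.43  1.05 -1.44]
d [ 0.499  0.799 -0.492] rot [-4.00e-03 -1.40e-02 -5.84e+00] [-0.009  0.003  0.16 ]
```

Request:
drive_tool(plan=[{"dx":0,"dy":0,"dz":-0.12,"rx":0,"ry":0,"rz":0,"claw":1},{"dx":0,"dy":0,"dz":-0.28,"rx":0,"ry":0,"rz":0,"claw":1},{"dx":0.03,"dy":0.05,"dz":-0.45,"rx":0,"ry":0,"rz":0.03,"claw":1},{"dx":0.1,"dy":0.16,"dz":-0.49,"rx":0,"ry":0,"rz":0.1,"claw":1},{"dx":0.2,"dy":0.32,"dz":-0.49,"rx":0,"ry":0,"rz":0.16,"claw":1},{"dx":0.3,"dy":0.48,"dz":-0.49,"rx":0,"ry":0,"rz":0.16,"claw":1},{"dx":0.4,"dy":0.64,"dz":-0.49,"rx":0,"ry":0,"rz":0.16,"claw":1},{"dx":0.47,"dy":0.75,"dz":-0.49,"rx":0,"ry":0,"rz":0.16,"claw":1},{"dx":0.499,"dy":0.799,"dz":-0.49,"rx":0,"ry":0,"rz":0.16,"claw":1},{"dx":0.499,"dy":0.799,"dz":-0.49,"rx":0,"ry":0,"rz":0.16,"claw":1},{"dx":0.499,"dy":0.799,"dz":-0.49,"rx":0,"ry":0,"rz":0.16,"claw":1}])

```text
time_s: 21.9
tool_pos: [0.4631, -0.2944, 0.1396]
tcp_rot: [0.773, -0.634, 0.001, -0.003]
ft_force: [0.7, 1.0, 0.8]
gripper_width: 0.999
```

Run:
```python
from m import *
from go import go
go(.4626,-.2949,.004,101.3)
circ('dish',blob((H<15)&(S>110)&(V>90),(330,190),30),.034)
a,b=snap('side','s9')
c=[im[120:340,200:430],b[80:300,180:410]]
cv2.imwrite('pics/c9.png',cv2.resize(np.hstack(c),None,fx=1.7,fy=1.7,interpolation=2))
```

```text
at [ 0.4637 -0.2936  0.1397] t 21.95 j7 [ 1.19  0.24 -0.75  1.79  0.17  1.18 -0.99]
d [0.005 0.008 0.543] rot [-0.006 -0.017 -5.997] [-0.011  0.004  0.003]
dish rect c [ 625. -118.] size [126.9 127.9] ang 89.4 circ [ 625.  -118.1] 132.4
```

View pics/c9.png

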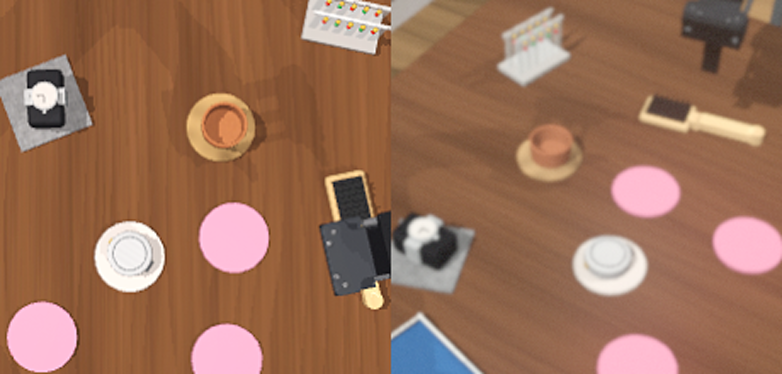

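All three are home and upright: dish at crop (223,126) on cork, compact (129,254) on marble, watch (45,98) on grey. Taking the brush.

Request:
drive_tool(plan=[{"dx":0.004,"dy":0.006,"dz":0.14,"rx":0,"ry":0,"rz":0,"claw":1},{"dx":0.004,"dy":0.006,"dz":0.28,"rx":0,"ry":0,"rz":0,"claw":1},{"dx":0.004,"dy":0.006,"dz":0.4,"rx":0,"ry":0,"rz":0,"claw":1},{"dx":0.004,"dy":0.006,"dz":0.49,"rx":0,"ry":0,"rz":0,"claw":1},{"dx":0.004,"dy":0.006,"dz":0.535,"rx":0,"ry":0,"rz":0,"claw":1},{"dx":0.004,"dy":0.006,"dz":0.535,"rx":0,"ry":0,"rz":0,"claw":-1},{"dx":0.004,"dy":0.006,"dz":0.535,"rx":0,"ry":0,"rz":0,"claw":-1},{"dx":0.004,"dy":0.006,"dz":0.535,"rx":0,"ry":0,"rz":0,"claw":-1},{"dx":0.004,"dy":0.006,"dz":0.535,"rx":0,"ry":0,"rz":0,"claw":-1},{"dx":0.004,"dy":0.006,"dz":0.535,"rx":0,"ry":0,"rz":0,"claw":-1},{"dx":0.004,"dy":0.006,"dz":0.535,"rx":0,"ry":0,"rz":0,"claw":-1},{"dx":0.004,"dy":0.006,"dz":0.535,"rx":0,"ry":0,"rz":0,"claw":-1}])

```text
time_s: 23.2
tool_pos: [0.4633, -0.2943, 0.0061]
tcp_rot: [0.774, -0.633, 0.001, -0.003]
ft_force: [0.2, -0.3, 0.2]
gripper_width: 0.442
```

```bash
python3 go.py .4626 -.02 .14 101.3
```

```text
at [ 0.4633 -0.2943  0.0061] t 23.2 j7 [ 1.12  0.41 -0.69  1.9   0.31  0.94 -1.09]
d [-1.077 -0.218 -0.533] rot [-5.000e-03 -1.700e-02 -5.995e+00] [-0.011  0.003  0.005]
```

Request:
drive_tool(plan=[{"dx":0,"dy":0,"dz":0,"rx":0,"ry":0,"rz":0,"claw":-1},{"dx":0,"dy":0,"dz":0,"rx":0,"ry":0,"rz":0,"claw":-1},{"dx":0,"dy":0,"dz":0,"rx":0,"ry":0,"rz":0,"claw":-1},{"dx":0,"dy":0,"dz":0,"rx":0,"ry":0,"rz":0,"claw":-1},{"dx":0,"dy":0,"dz":0,"rx":0,"ry":0,"rz":0,"claw":-1},{"dx":0,"dy":0,"dz":0,"rx":0,"ry":0,"rz":0,"claw":-1},{"dx":0,"dy":0,"dz":-0.08,"rx":0,"ry":0,"rz":0,"claw":-1},{"dx":0,"dy":0,"dz":-0.2,"rx":0,"ry":0,"rz":0,"claw":-1},{"dx":0,"dy":0,"dz":-0.34,"rx":0,"ry":0,"rz":0,"claw":-1},{"dx":0,"dy":0,"dz":-0.46,"rx":0,"ry":0,"rz":0,"claw":-1},{"dx":0,"dy":0,"dz":-0.54,"rx":0,"ry":0,"rz":0,"claw":-1},{"dx":0,"dy":0,"dz":-0.54,"rx":0,"ry":0,"rz":0,"claw":-1}])

```text
time_s: 24.4
tool_pos: [0.4644, -0.2956, 0.144]
tcp_rot: [0.774, -0.633, 0.004, -0.003]
ft_force: [0.6, 0.4, -1.4]
gripper_width: 0.252
```

```bash
python3 go.py .50 -.06 .14 98; python3 go.py .4825 .2935 .1 88.3;  python3 -c "
from h import *
a,b=snap('side','s10');cv2.imwrite('pics/s10.png',cv2.resize(b[20:220,240:460],None,fx=2,fy=2))"
```

```text
at [ 0.4644 -0.2956  0.144 ] t 24.4 j7 [ 1.19  0.23 -0.76  1.79  0.17  1.18 -0.98]
d [-0.896 -0.326  0.016] rot [ 0.007 -0.027 -5.886] [-0.018 -0.005  0.114]
at [ 0.4644 -0.2956  0.144 ] t 24.4 j7 [ 1.19  0.23 -0.76  1.79  0.17  1.18 -0.98]
d [-2.296 -0.536  0.175] rot [ 5.000e-03 -2.600e-02 -5.562e+00] [-0.018 -0.003  0.438]
```

View pics/s10.png

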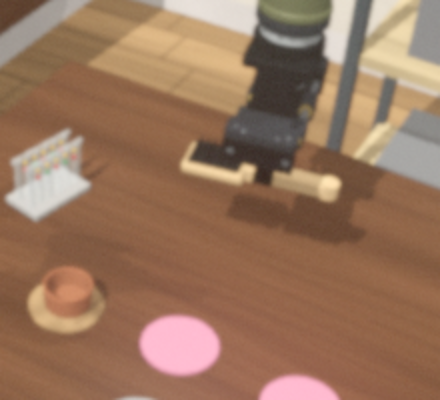

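The brush is held level, with the head at crop (215,165) and handle end at (328,187). Moving across.

Request:
drive_tool(plan=[{"dx":-0.08,"dy":-0.03,"dz":0,"rx":0,"ry":0,"rz":0.02,"claw":-1},{"dx":-0.2,"dy":-0.07,"dz":0,"rx":0,"ry":0,"rz":0.04,"claw":-1},{"dx":-0.34,"dy":-0.12,"dz":0,"rx":0,"ry":0,"rz":0.06,"claw":-1},{"dx":-0.48,"dy":-0.17,"dz":0,"rx":0,"ry":0,"rz":0.08,"claw":-1},{"dx":-0.62,"dy":-0.22,"dz":0,"rx":0,"ry":0,"rz":0.1,"claw":-1},{"dx":-0.76,"dy":-0.27,"dz":0,"rx":0,"ry":0,"rz":0.11,"claw":-1},{"dx":-0.88,"dy":-0.32,"dz":0,"rx":0,"ry":0,"rz":0.11,"claw":-1},{"dx":-0.96,"dy":-0.34,"dz":0,"rx":0,"ry":0,"rz":0.11,"claw":-1},{"dx":-1,"dy":-0.35,"dz":0,"rx":0,"ry":0,"rz":0.11,"claw":-1},{"dx":-1,"dy":-0.35,"dz":0,"rx":0,"ry":0,"rz":0.11,"claw":-1}])

```text
time_s: 25.45
tool_pos: [0.4986, -0.0313, 0.1413]
tcp_rot: [0.756, -0.654, 0.001, -0.002]
ft_force: [-0.2, -0.9, -0.4]
gripper_width: 0.249
```

```bash
python3 go.py .4825 .2935 .1 88.3
```

```text
at [ 0.4986 -0.0313  0.1413] t 25.45 j7 [ 0.91  0.13 -0.94  1.9   0.12  1.16 -1.51]
d [-1.295 -0.123  0.168] rot [-5.000e-03 -1.400e-02 -5.667e+00] [-0.01   0.003  0.333]
```

Request:
drive_tool(plan=[{"dx":-0.08,"dy":-0.01,"dz":0,"rx":0,"ry":0,"rz":0.02,"claw":-1},{"dx":-0.2,"dy":-0.02,"dz":0,"rx":0,"ry":0,"rz":0.04,"claw":-1},{"dx":-0.34,"dy":-0.03,"dz":0,"rx":0,"ry":0,"rz":0.07,"claw":-1},{"dx":-0.48,"dy":-0.05,"dz":0,"rx":0,"ry":0,"rz":0.1,"claw":-1},{"dx":-0.62,"dy":-0.06,"dz":0,"rx":0,"ry":0,"rz":0.13,"claw":-1},{"dx":-0.76,"dy":-0.08,"dz":0,"rx":0,"ry":0,"rz":0.16,"claw":-1},{"dx":-0.88,"dy":-0.09,"dz":0,"rx":0,"ry":0,"rz":0.19,"claw":-1},{"dx":-0.96,"dy":-0.1,"dz":0,"rx":0,"ry":0,"rz":0.2,"claw":-1},{"dx":-1,"dy":-0.1,"dz":0,"rx":0,"ry":0,"rz":0.2,"claw":-1},{"dx":-1,"dy":-0.1,"dz":0,"rx":0,"ry":0,"rz":0.2,"claw":-1}])

```text
time_s: 26.45
tool_pos: [0.4872, 0.2196, 0.1412]
tcp_rot: [0.721, -0.693, 0.001, -0.002]
ft_force: [-0.1, 0.3, -1.2]
gripper_width: 0.247
```

```bash
python3 go.py .4825 .2935 .06 88.3
```

```text
at [0.4872 0.2196 0.1412] t 26.45 j7 [ 0.46  0.27 -1.05  1.82  0.26  1.19 -2.2 ]
d [-0.296  0.008  0.325] rot [-0.006 -0.011 -5.866] [-0.007  0.004  0.134]
```

Request:
drive_tool(plan=[{"dx":-0.08,"dy":0,"dz":0,"rx":0,"ry":0,"rz":0.04,"claw":-1},{"dx":-0.18,"dy":0.004,"dz":0.06,"rx":0,"ry":0,"rz":0.08,"claw":-1},{"dx":-0.26,"dy":0.008,"dz":0.14,"rx":0,"ry":0,"rz":0.12,"claw":-1},{"dx":-0.296,"dy":0.008,"dz":0.22,"rx":0,"ry":0,"rz":0.134,"claw":-1},{"dx":-0.296,"dy":0.008,"dz":0.29,"rx":0,"ry":0,"rz":0.134,"claw":-1},{"dx":-0.296,"dy":0.008,"dz":0.325,"rx":0,"ry":0,"rz":0.134,"claw":-1},{"dx":-0.296,"dy":0.008,"dz":0.325,"rx":0,"ry":0,"rz":0.134,"claw":-1},{"dx":-0.296,"dy":0.008,"dz":0.325,"rx":0,"ry":0,"rz":0.134,"claw":-1}])

```text
time_s: 27.25
tool_pos: [0.4833, 0.2924, 0.0605]
tcp_rot: [-0.696, 0.718, -0.001, 0.002]
ft_force: [-0.0, -0.2, -1.6]
gripper_width: 0.248
```

```bash
python3 go.py .4825 .2935 .0105 88.3
python3 - <<'E'
from m import *
a,b=snap('side','s11')
c=[im[100:340,60:290],b[190:410,100:330]]; c[1]=cv2.copyMakeBorder(c[1],0,20,0,0,0)
cv2.imwrite('pics/c11.png',cv2.resize(np.hstack(c),None,fx=1.7,fy=1.7,interpolation=2))
E
```

```text
at [0.4833 0.2924 0.0605] t 27.25 j7 [ 0.21  0.45 -0.97  1.82  0.42  1.08 -2.51]
d [-0.004  0.004  0.2  ] rot [5.000e-03 1.300e-02 5.997e+00] [-0.008  0.003 -0.003]
```

View pics/c11.png

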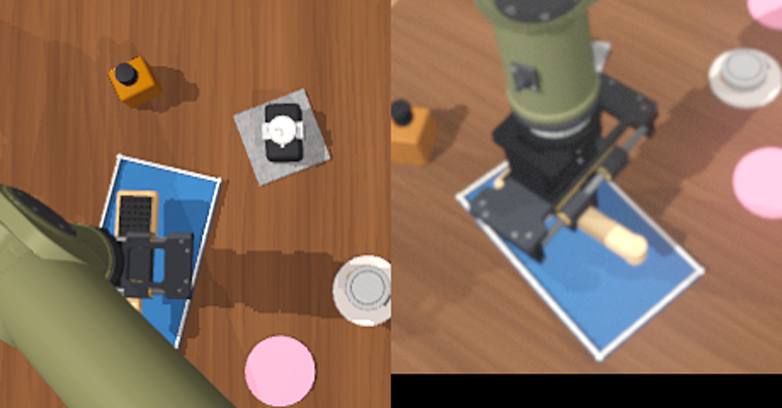

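The brush is over the tray (side crop: handle end at (627,245)), with its head inside the walls. Lowering, then opening only halfway to clear the walls.

Request:
drive_tool(plan=[{"dx":-0.004,"dy":0,"dz":0.06,"rx":0,"ry":0,"rz":0,"claw":-1},{"dx":-0.004,"dy":0,"dz":0.11,"rx":0,"ry":0,"rz":0,"claw":-1},{"dx":-0.004,"dy":0,"dz":0.15,"rx":0,"ry":0,"rz":0,"claw":-1},{"dx":-0.004,"dy":0,"dz":0.18,"rx":0,"ry":0,"rz":0,"claw":-1},{"dx":-0.004,"dy":0,"dz":0.195,"rx":0,"ry":0,"rz":0,"claw":-1},{"dx":-0.004,"dy":0,"dz":0.202,"rx":0,"ry":0,"rz":0,"claw":-1},{"dx":-0.004,"dy":0,"dz":0.202,"rx":0,"ry":0,"rz":0,"claw":-1},{"dx":-0.004,"dy":0,"dz":0.202,"rx":0,"ry":0,"rz":0,"claw":0},{"dx":-0.004,"dy":0,"dz":0.202,"rx":0,"ry":0,"rz":0,"claw":0},{"dx":-0.004,"dy":0,"dz":0.202,"rx":0,"ry":0,"rz":0,"claw":0},{"dx":-0.004,"dy":0,"dz":0.202,"rx":0,"ry":0,"rz":0,"claw":0}])

```text
time_s: 28.45
tool_pos: [0.484, 0.2944, 0.0108]
tcp_rot: [-0.696, 0.718, -0.001, 0.003]
ft_force: [-0.4, -0.7, -0.9]
gripper_width: 0.472
```

Request:
drive_tool(plan=[{"dx":0,"dy":0,"dz":-0.1,"rx":0,"ry":0,"rz":0,"claw":0},{"dx":0,"dy":0,"dz":-0.25,"rx":0,"ry":0,"rz":0,"claw":0},{"dx":0,"dy":0,"dz":-0.4,"rx":0,"ry":0,"rz":0,"claw":0},{"dx":0,"dy":0,"dz":-0.58,"rx":0,"ry":0,"rz":0,"claw":0},{"dx":0,"dy":0,"dz":-0.75,"rx":0,"ry":0,"rz":0,"claw":0},{"dx":0.2,"dy":0,"dz":-0.85,"rx":0,"ry":0,"rz":0,"claw":0},{"dx":0.4,"dy":0,"dz":-0.85,"rx":0,"ry":0,"rz":0,"claw":0},{"dx":0.6,"dy":0,"dz":-0.85,"rx":0,"ry":0,"rz":0,"claw":0},{"dx":0.8,"dy":0,"dz":-0.85,"rx":0,"ry":0,"rz":0,"claw":0},{"dx":0.95,"dy":0,"dz":-0.85,"rx":0,"ry":0,"rz":0,"claw":0},{"dx":0.95,"dy":0,"dz":-0.85,"rx":0,"ry":0,"rz":0,"claw":0},{"dx":0.95,"dy":0,"dz":-0.85,"rx":0,"ry":0,"rz":0,"claw":0}])

```text
time_s: 29.65
tool_pos: [0.4754, 0.0557, 0.2228]
tcp_rot: [-0.695, 0.719, -0.001, 0.003]
ft_force: [0.1, 0.7, 0.2]
gripper_width: 0.5
```

Run:
```python
from m import *
circ('brush',blob((H>10)&(H<30)&(V>150)&(S<170),(144,254),58),.016)
circ('tray',blob((H>95)&(H<115)&(S>120),(146,253),85),.004)
a,b=snap('side','s12')
c=[im[110:330,80:300],b[190:410,100:320]]
cv2.imwrite('pics/c12.png',cv2.resize(np.hstack(c),None,fx=1.8,fy=1.8,interpolation=2))
```

```text
brush rect c [489.3 292. ] size [ 51.3 177.9] ang 87.5 circ [490.4 294. ] 180.1
tray rect c [494.5 293.1] size [131.6 241.2] ang 75.9 circ [494.3 293.1] 271.3
```

View pics/c12.png

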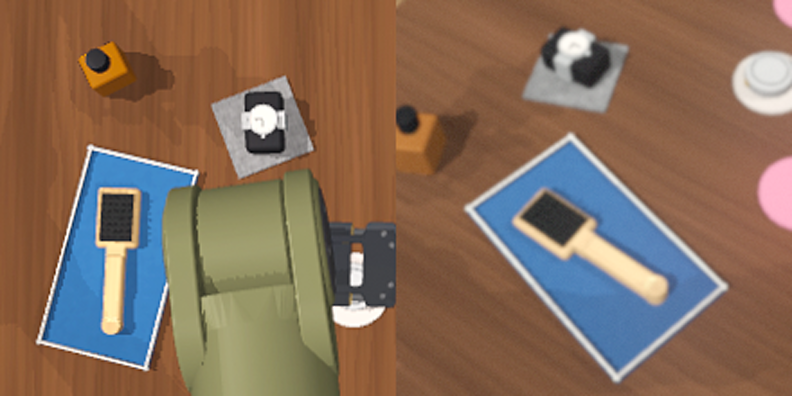

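The brush lies flat and bristles up inside the tray. Its long axis is 11.6° off the tray's and its origin about 2 mm from the centre. Handing in.

```bash
python3 -c "
from station import *
print(close_job())"
```

```text
the job is handed in; nothing more can be done
None
```

The job is done and handed in at about 30 s of the 128 s; `close_job()` gives no verdict, so these are my own checks.

- **Order:** I parked the dish in the tray, moved the compact to the white marble mat, the watch to the grey mat and the dish to the cork mat. The hairbrush went into the tray last.
- **Mats:** In the pictures taken after each release, all three stand upright and within a few mm of their mat centres.
- **Hairbrush:** It lies flat and bristles up, with its origin about 2 mm from the tray's centre. It is 11.6° (0.20 rad) off the tray's length, against 0.35 rad allowed. I left that skew on purpose to keep joint 7 (−2.51 just above the tray, limit −2.69) inside its range.
- **Bystanders:** The perfume bottle looked unmoved in the last pictures. The earring stand looked undisturbed when I last saw it, but I did not measure either one's shift.
- **Failed measurements:** Some colour masks gave wrong sizes: the compact and watch at the start, and the dish in the tray and on the cork mat. I used positions read by eye from enlarged crops instead, and the grip widths agreed with the given sizes to about 2 mm.

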